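# Raise the lathe's guard window to the green mark

## Robot

A 6-joint arm with a two-finger parallel gripper is mounted at the origin on the work surface. World frame = base frame: x ahead of the robot, y to its left, z up, the work surface at z = 0. Lengths are in m, angles in rad, forces in N, time in s.
With the tool pointing down it reaches from about 0.2 to 0.875 m from the base axis. Payload 3.4 kg.
Tool frame: the origin (TCP) lies between the finger pads; the fingertips stand 25 mm ahead of it and the grasp point (between the pads) lies 6 mm ahead of it (r.nose_length is the z of the fingertips in the tool frame, in m); z points along the fingers, x is the direction in which the jaws open and shut, and the axes are right-handed (so a half turn about z gives the same grasp; the last joint's range is limited). The gripper opens to 94 mm and grips with 3 to 60 N. Pads are 16 mm wide; open, the fingers measure 119 mm over their backs; the gripper's body (75 mm by 177 mm) begins 78 mm behind the grasp point.
Start: joints at [-1.437, 0.276, 1.505, -0, 1.361, -0.121], TCP at [0.145, -0.556, 0.23] pointing down, gripper open.
Joint ranges: [-2.89, 2.89], [-0.75, 2.08], [0.22, 2.7], [-1.18, 4.32], [0.11, 2.71], [-2.7, 2.7]. Speed limits (rad/s): [2.57, 2.57, 3.14, 3.14, 3.14, 3.14].

## Interface

Orientations are given as a unit quaternion [w, x, y, z].
In Python, from plant import r, gripper_to, inverse_kinematics, vision, models, telemetry gives the robot as it stands. Calls block until the motion is done:
- r.move_to(position, orientation): joint-space move of the TCP to a pose.
- r.move_l(position, rot=None, vel=0.15, guard=None): straight line of the TCP; rot=None keeps the orientation; vel is the mean speed in m/s. With guard (N) it stops when the force on the tool has changed by that much, and returns True; else False.
- r.movej(angles): joint-space move.
- gripper_to(opening, f_grip=None): finger opening in m; f_grip is the grip in N (None keeps the last); returns when the fingers have stopped.
- r.hold(seconds).
- inverse_kinematics(position, orientation): joint angles nearest the present ones, or None.
- vision.snapshot(name): name is "scene" or "top" or "wrist"; returns the picture (420x560x3 uint8, red, green, blue); there is no depth.
- vision.get_calibration(name): a dict with "fx", "fy", "cx", "cy" (pixels), "position" and "orientation" of the camera in the world. Camera axes: x right, y down, z forward; pixel columns grow to the right and rows downward; lengths in m; the calibration is good to about 2 mm. A picture is of the moment at which its call begins: read the wrist's pose just before it. get_calibration takes no time and is no camera call; for the wrist camera it gives the pose at the moment of the call.
A pose or a line that the arm cannot do raises r.PlanningError and nothing moves.
- r.sign_off(): hands the job in, once; it reports no verdict.
Trained networks look in the newest picture that a camera, given by its name, has taken for a name from the list of things; names that differ only in an ending like _2 or _b are one class to them, and where a whole thing is asked for, a point or a joint stands for the part that bears it (a point fixed in the world has none). Each returns a list of dicts, best first, with "score" (0 to 1); they miss things now and then, are a little off and sometimes report something else, mostly with a low value. They report only what shows in the picture. A call takes as long as a camera call.
- models.boxes_of(thing, camera): "at" ([x, y, z] in m, in world coordinates, good to about 4 mm: the middle of the surface that is visible of it).
- models.regions_of(thing, camera): "pixels" (420x560 bool, what is visible of it).
- models.mark_of(thing, camera): "at" ([x, y, z] in m, in world coordinates, good to about 4 mm: a listed point, or the origin of a listed thing).
Readings, each from a call of its own:
- telemetry.current_t(): time.
- telemetry.current_joints(): joint angles.
- telemetry.current_dq(): joint speeds.
- telemetry.current_joint_efforts(): joint torques, N m.
- telemetry.current_ee_pos(): TCP position.
- telemetry.current_tool_rot(): TCP orientation.
- telemetry.current_wrist_force(): force on the tool from outside, world axes, zero at the start.
- telemetry.current_torque(): the same for the moment, N m.
- telemetry.current_opening(): finger opening in m.
Only numpy, scipy, OpenCV 4.12 (cv2) and the standard library are available. Lean on these libraries where they do the work, as an engineer would, in place of code of your own. Each camera call takes 0.05 s, during which the arm holds its last target.

## Task

Gently push the clear guard window in front of the lathe up, with the fingertips from beneath its lip, until the yellow line on its bottom rail is level with the green band on the post, then let go and move clear; the window stays where it is left. Do not grip or pinch the lip, and leave everything else on the bench where it is.

Things in the scene. Friction and masses are not known exactly. Their poses are not given: they have to be found in the camera images.
- frame: fixed upright timber frame. Posts 40 x 40 mm, 540 mm high, centres at its y = +200 and -200 mm, on feet 45 mm wide, 30 mm high, reaching 120 mm forward; a fixed board closes it up to 90 mm height; a fixed lathe stands over 100 mm behind. Origin on the bench below the middle of the pane; x points square through the pane away from the robot (its front is -x), y along the pane, z up
- sash (a joint): height of the counterweighted clear window (sash) in the frame, m; grows as it goes up. At 0 the lip's underside is 100 mm above the bench, end stop at 0.205. Its weight is balanced, and friction of about 3 to 6 N (in either direction) keeps it wherever it is left
- lip_edge (a point): middle of the lower front edge of the window's lip, a level ledge 264 mm wide (along the frame's y), 24 mm thick (12 mm black rubber pad below, wooden board above), sticking out 62 mm to the front from the middle plane of the pane; flat underside. This point rises with the window; its axes are the frame's
- level_line (a point): middle of the yellow level line, 5 mm high, which runs across the whole width of the window's bottom rail, front and back; 36 mm above the lip's underside; rises with the window. The point lies in the middle plane of the pane
- green_band: green band around one of the two posts (either one), 20 mm high, 46 mm square; origin at its centre, so its middle height is the wanted height of the yellow line. It is always at least 40 mm above the line at the start
- orange_band: orange band, the same size, around the other post at some other height: not the wanted one; origin at its centre
- bowl_blank: round bowl blank of brown wood, a disc 100 mm across and 45 mm high, loose; origin at the centre of its underside
- wax_tin: grey round wax jar with metal lid, 72 mm across and 55 mm high, loose; origin at the centre of its underside
- mallet: dark wood turner's mallet standing on its head, 84 mm across and 225 mm high, loose; origin at the centre of its underside
- gouge: turning gouge lying on the bench, pale wooden handle and steel blade, 380 mm long and 29 mm high, loose; origin on the bench under its length, x axis from handle to blade (handle end at x = -150 mm, blade end at +230 mm)
- chuck_key: small steel T-shaped chuck key lying on the bench, 100 x 90 x 14 mm, loose; origin at the middle of it, on the bench
- offcut: offcut of pale wood, 50 x 110 x 30 mm, loose; origin at the centre of its underside

How it is judged:
By the outcome, as a careful person would: the job done as asked, in the order asked, and still so for the second after the job is handed in, with the robot touching nothing.
It also fails if it takes over 61 s, if anything falls off the work surface, if the arm or the gripper's body presses on something with over 40 N, if the wrist force passes 120 N, or if a joint passes its speed limit or range.

## Working session

There is one attempt and no reset: what is moved stays moved. The work goes in short steps, each a Python script; the robot and the scene stay as the last script left them, time stands still between calls to the robot, and variables do not carry over. Pictures are saved under pics/ and viewed, and the job is handed in when it is done.

```bash
mkdir -p pics; ls
cat > h.py <<'E'
from plant import r, gripper_to, inverse_kinematics, vision, models, telemetry
import numpy as np, cv2
def snap(n,f):
    im=vision.snapshot(n); cv2.imwrite('pics/'+f+'.png',im[:,:,::-1]); return im
E
python3 - <<'E'
from h import *
for c in ['scene','top']:
    snap(c,c+'1')
    k=vision.get_calibration(c);print(c,np.round(k['position'],3),np.round(k['orientation'],3),k['fx'])
    for t in ['frame','lip_edge','level_line','green_band','orange_band','bowl_blank','wax_tin','mallet','gouge','chuck_key','offcut']:
        print(t,[(np.round(d['at'],3),round(d['score'],2)) for d in models.mark_of(t,c)[:2]])
print(telemetry.current_t())
E
```

```text
pics
scene [ 1.152 -0.475  1.041] [-0.332  0.846  0.387 -0.154] 457.5578539246882
frame [(array([ 0.675, -0.087, -0.006]), 0.78)]
lip_edge []
level_line [(array([ 0.67 , -0.086,  0.141]), 0.75)]
green_band [(array([ 0.694, -0.282,  0.239]), 0.53), (array([ 0.419, -0.373,  0.002]), 0.24)]
orange_band [(array([0.662, 0.112, 0.309]), 0.51), (array([ 0.69 , -0.284,  0.239]), 0.31)]
bowl_blank [(array([0.483, 0.196, 0.003]), 0.65), (array([ 0.669, -0.088,  0.142]), 0.35)]
wax_tin [(array([ 0.564, -0.383, -0.003]), 0.74)]
mallet [(array([ 0.42 , -0.375,  0.   ]), 0.74), (array([ 0.375,  0.345, -0.001]), 0.57)]
gouge [(array([0.431, 0.018, 0.   ]), 0.7)]
chuck_key [(array([ 0.374,  0.346, -0.002]), 0.63)]
offcut [(array([ 0.5  ,  0.055, -0.002]), 0.41)]
top [ 3.620e-01 -1.000e-03  1.318e+00] [ 0.061 -0.704  0.706 -0.053] 433.98789373106825
frame [(array([ 0.674, -0.084, -0.   ]), 0.69), (array([ 0.687, -0.29 ,  0.238]), 0.64)]
lip_edge [(array([ 0.611, -0.091,  0.106]), 0.59)]
level_line [(array([ 0.671, -0.086,  0.141]), 0.64)]
green_band [(array([ 0.687, -0.289,  0.236]), 0.61)]
orange_band [(array([0.658, 0.113, 0.305]), 0.44)]
bowl_blank [(array([ 0.488,  0.194, -0.003]), 0.68)]
wax_tin [(array([ 0.56 , -0.384,  0.001]), 0.71), (array([ 0.428,  0.019, -0.002]), 0.61)]
mallet [(array([ 0.415, -0.372, -0.   ]), 0.74)]
gouge []
chuck_key [(array([0.378, 0.345, 0.004]), 0.64)]
offcut [(array([0.499, 0.052, 0.002]), 0.87)]
1.2
```

View pics/scene1.png

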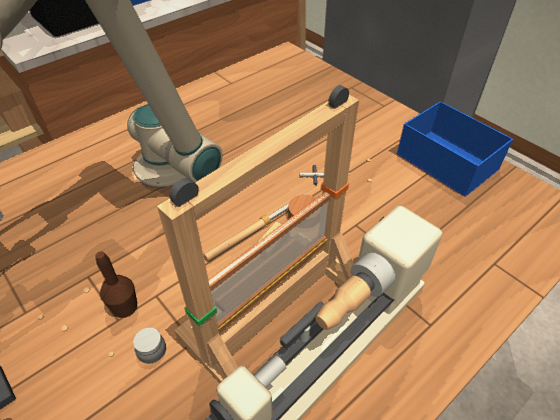

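View pics/top1.png

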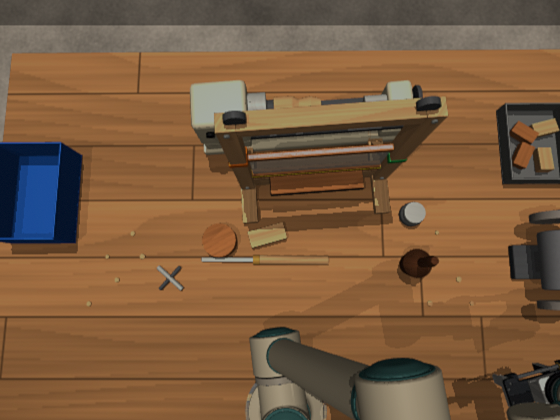

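Scene: green band is on the right post (scene px ~200,313), orange on the left (335,188); yellow line runs along the bottom rail (scene ~290,285). The gouge and offcut lie in front of the frame (top ~265,260 and 267,236). Next I'm checking which approach poses are reachable.

```bash
cat >> h.py <<'E'
from scipy.spatial.transform import Rotation as R
G=np.array([.6885,-.2865]);O=np.array([.660,.1125])
yv=(O-G)/np.linalg.norm(O-G); FY=np.array([yv[0],yv[1],0]); FX=np.array([yv[1],-yv[0],0])
C=np.array([.6722,-.0862,0])
def ori(tilt,sgn):
    z=FX*np.cos(tilt)+np.array([0,0,np.sin(tilt)]); x=sgn*FY; y=np.cross(z,x)
    q=R.from_matrix(np.c_[x,y,z]).as_quat(); return np.r_[q[3],q[:3]]
def tip(xf,yf,z,tilt):  # TCP for fingertip at frame xf,yf, height z
    d=FX*np.cos(tilt)+np.array([0,0,np.sin(tilt)])
    return C+FX*xf+FY*yf+np.array([0,0,z])-d*r.nose_length
E
python3 - <<'E'
from h import *
print(np.arctan2(FX[1],FX[0]), r.nose_length)
for tilt in [-5,0,5,8,12]:
  for s in [1,-1]:
    for xf,z in [(-.18,.085),(-.028,.085),(-.028,.2),(-.15,.2),(-.15,.3)]:
      t=np.radians(tilt); p=tip(xf,0,z,t); q=inverse_kinematics(p,ori(t,s))
      print(tilt,s,xf,z,np.round(p,3),None if q is None else np.round(q,2))
E
```

```text
0.07130746478529025 0.025
-5 1 -0.18 0.085 [ 0.468 -0.101  0.087] None
-5 1 -0.028 0.085 [ 0.619 -0.09   0.087] [-0.67  1.07  2.65  2.35  1.9   1.17]
-5 1 -0.028 0.2 [ 0.619 -0.09   0.202] [-0.67  0.62  2.6   2.4   1.54  1.52]
-5 1 -0.15 0.2 [ 0.498 -0.099  0.202] None
-5 1 -0.15 0.3 [ 0.498 -0.099  0.302] [-1.13  0.18  2.69  1.9   1.39  1.83]
-5 -1 -0.18 0.085 [ 0.468 -0.101  0.087] None
-5 -1 -0.028 0.085 [ 0.619 -0.09   0.087] [-0.67  1.07  2.65  2.35  1.9  -1.97]
-5 -1 -0.028 0.2 [ 0.619 -0.09   0.202] [-0.67  0.62  2.6   2.4   1.54 -1.62]
-5 -1 -0.15 0.2 [ 0.498 -0.099  0.202] None
-5 -1 -0.15 0.3 [ 0.498 -0.099  0.302] [-1.13  0.18  2.69  1.9   1.39 -1.31]
0 1 -0.18 0.085 [ 0.468 -0.101  0.085] None
0 1 -0.028 0.085 [ 0.619 -0.09   0.085] [-0.68  1.18  2.64  2.27  2.05  1.07]
0 1 -0.028 0.2 [ 0.619 -0.09   0.2  ] [-0.68  0.76  2.63  2.38  1.75  1.4 ]
0 1 -0.15 0.2 [ 0.498 -0.099  0.2  ] None
0 1 -0.15 0.3 [ 0.498 -0.099  0.3  ] None
0 -1 -0.18 0.085 [ 0.468 -0.101  0.085] None
0 -1 -0.028 0.085 [ 0.619 -0.09   0.085] [-0.68  1.18  2.64  2.27  2.05 -2.07]
0 -1 -0.028 0.2 [ 0.619
[... 1150 characters left out ...]
97] [-0.67  0.97  2.64  2.3   2.04 -1.92]
8 -1 -0.15 0.2 [ 0.498 -0.099  0.197] None
8 -1 -0.15 0.3 [ 0.498 -0.099  0.297] None
12 1 -0.18 0.085 [ 0.468 -0.101  0.08 ] None
12 1 -0.028 0.085 [ 0.62 -0.09  0.08] [-0.66  1.37  2.55  2.09  2.29  0.9 ]
12 1 -0.028 0.2 [ 0.62  -0.09   0.195] [-0.66  1.05  2.63  2.25  2.16  1.15]
12 1 -0.15 0.2 [ 0.498 -0.099  0.195] None
12 1 -0.15 0.3 [ 0.498 -0.099  0.295] None
12 -1 -0.18 0.085 [ 0.468 -0.101  0.08 ] None
12 -1 -0.028 0.085 [ 0.62 -0.09  0.08] [-0.66  1.37  2.55  2.09  2.29 -2.24]
12 -1 -0.028 0.2 [ 0.62  -0.09   0.195] [-0.66  1.05  2.63  2.25  2.16 -1.99]
12 -1 -0.15 0.2 [ 0.498 -0.099  0.195] None
12 -1 -0.15 0.3 [ 0.498 -0.099  0.295] None
```

```bash
cat > fit.py <<'E'
from h import *
from scipy.optimize import least_squares
S=[]
rng=np.random.default_rng(0)
while len(S)<60:
    p=np.array([rng.uniform(.3,.7),rng.uniform(-.4,.4),rng.uniform(.1,.5)]); z=rng.normal(size=4); z/=np.linalg.norm(z)
    q=inverse_kinematics(p,z)
    if q is not None: S.append((np.array(q),p,R.from_quat(np.r_[z[1:],z[0]]).as_matrix()))
Ry=lambda a:R.from_euler('y',a).as_matrix(); Rz=lambda a:R.from_euler('z',a).as_matrix()
def fk(q,P):
    a=P
    T=Rz(q[0]); o=T@np.array([a[0],a[1],a[2]]); pts=[o]
    T=T@Ry(q[1]); o=o+T@np.array([a[3],a[4],a[5]]);pts.append(o)
    T=T@Ry(q[2]); o=o+T@np.array([a[6],0,a[7]])
    T=T@Rz(q[3]); o=o+T@np.array([a[8],a[9],0]);pts.append(o)
    T=T@Ry(q[4]); o=o+T@np.array([a[10],a[11],a[12]])
    T=T@Rz(q[5]); pts.append(o); return o,T,pts
f=lambda P:np.concatenate([fk(q,P)[0]-p for q,p,_ in S])
s=least_squares(f,[0,0,.3,0,0,.4,0,.4,0,0,0,0,.2])
print(np.round(s.x,4),np.abs(s.fun).max()); 
Rt=[fk(q,s.x)[1].T@m for q,_,m in S]; print(np.round(Rt[0],2),np.round(np.ptp(Rt,axis=0).max(),3))
np.save('P.npy',s.x)
E
python3 fit.py
```

```text
[-0.     -0.0169  0.1368  0.      0.0863  0.6297  0.0604  0.4211  0.
  0.0277  0.     -0.0277  0.3653] 4.718447854656915e-16
[[-1.  0. -0.]
 [-0. -1. -0.]
 [-0. -0.  1.]] 0.0
```

```bash
cat >> h.py <<'E'
def ori2(tilt,psi,s):
    h=R.from_euler('z',psi).apply(FX); z=h*np.cos(tilt)+np.array([0,0,np.sin(tilt)])
    x=s*np.cross([0,0,1],h); y=np.cross(z,x)
    q=R.from_matrix(np.c_[x,y,z]).as_quat(); return np.r_[q[3],q[:3]], z
def tip2(xf,yf,z,tilt,psi,s=1):
    q,d=ori2(tilt,psi,s)
    return C+FX*xf+FY*yf+np.array([0,0,z])-d*r.nose_length, q
E
python3 - <<'E'
from h import *
k=vision.get_calibration('wrist'); w,x,y,z=telemetry.current_tool_rot()
print('cam in tool',R.from_quat([x,y,z,w]).inv().apply(np.array(k['position'])-telemetry.current_ee_pos()))
s=1
for yf in [-.06,0,.06]:
 for psi in range(-45,46,5):
  for tilt in [0,5]:
   o=[]
   for xf,z in [(-.03,.085),(-.1,.085),(-.1,.15),(-.1,.25),(-.1,.35),(-.03,.2),(-.1,.2),]:
     p,q=tip2(xf,yf,z,np.radians(tilt),np.radians(psi),s); o.append(inverse_kinematics(p,q))
   ok=[i is not None for i in o]
   if sum(ok)>=5: print(yf,psi,tilt,''.join('01'[v] for v in ok),np.round(o[0],2),np.round(o[1],2) if ok[1] else '')
E
```

```text
cam in tool [-0.00088824 -0.06977856 -0.15345864]
-0.06 -45 0 1111111 [0.11 1.   2.41 3.98 1.75 1.77] [0.12 1.13 2.58 4.05 1.94 2.01]
-0.06 -45 5 1111111 [0.1  1.09 2.39 4.01 1.88 1.83] [0.11 1.22 2.56 4.12 2.06 2.09]
-0.06 -40 0 1111111 [0.03 1.04 2.48 3.84 1.86 1.81] [0.02 1.22 2.66 3.94 2.14 2.07]
-0.06 -40 5 1111111 [0.03 1.13 2.46 3.88 2.   1.86] [0.02 1.31 2.64 4.03 2.25 2.17]
-0.06 0 0 1001111 [-0.82  1.1   2.55  2.18  1.88  1.16] 
-0.06 0 5 1101110 [-0.82  1.19  2.53  2.12  2.    1.09] [-1.03  1.35  2.67  1.81  1.98  0.72]
-0.06 5 0 1111111 [-0.89  1.05  2.49  2.06  1.77  1.22] [-1.09  1.16  2.62  1.84  1.76  0.96]
-0.06 5 5 1111111 [-0.88  1.14  2.47  2.02  1.88  1.15] [-1.08  1.25  2.59  1.77  1.85  0.88]
-0.06 10 0 1111111 [-0.93  1.01  2.42  1.95  1.68  1.3 ] [-1.12  1.08  2.53  1.76  1.67  1.1 ]
-0.06 10 5 1111111 [-0.93  1.1   2.4   1.92  1.79  1.23] [-1.11  1.18  2.51  1.71  1.76  1.03]
-0.06 15 0 1111111 [-0.96  0.98  2.35  1.84  1.62  1.39] [-1.13  1.03  2.45  1.67  1.61  1.23]
-0.06 15 5 1111111 [-0.96  1.06  2.33  1.82  1.73  1.32] [-1.13  1.12  2.43  1.64  1.69  1
[... 3986 characters left out ...]
.41] [-1.    1.02  2.45  1.55  1.56  1.24]
0.06 30 5 1111111 [-0.84  1.05  2.31  1.69  1.69  1.35] [-0.99  1.11  2.43  1.52  1.64  1.17]
0.06 35 0 1111111 [-0.85  0.95  2.25  1.61  1.57  1.51] [-0.99  0.99  2.36  1.47  1.55  1.36]
0.06 35 5 1111111 [-0.84  1.03  2.24  1.6   1.66  1.45] [-0.99  1.07  2.35  1.45  1.63  1.3 ]
0.06 40 0 1111111 [-0.85  0.94  2.17  1.52  1.57  1.6 ] [-0.98  0.96  2.28  1.39  1.55  1.47]
0.06 40 5 1111111 [-0.84  1.01  2.16  1.53  1.66  1.54] [-0.98  1.04  2.27  1.38  1.63  1.41]
0.06 45 0 1111111 [-0.84  0.94  2.09  1.44  1.59  1.69] [-0.96  0.94  2.2   1.32  1.57  1.57]
0.06 45 5 1111111 [-0.84  1.    2.08  1.45  1.67  1.63] [-0.96  1.02  2.19  1.32  1.64  1.51]
```

```bash
cat >> h.py <<'E'
PSI=np.radians(15)
def pose(xf,yf,z,tilt=0.): return tip2(xf,yf,z,np.radians(tilt),PSI,-1)
E
python3 - <<'E'
from h import *
import re
src=open('fit.py').read(); exec(src[src.index('Ry='):src.index('f=lambda')])
P=np.load('P.npy')
def tool(q,v): o,T,_=fk(q,P); return o+T@np.diag([-1,-1,1])@np.array(v)
q0=np.array(telemetry.current_joints())
for z in [.3,.4]:
  p,o=pose(-.12,0,z); q=inverse_kinematics(p,o); print(z,np.round(q,2))
  if q is None: continue
  for s in np.linspace(0,1,11):
    a=q0+s*(np.array(q)-q0); print(np.round(s,1),'tip',np.round(tool(a,[0,0,.025]),2),'body',np.round(tool(a,[0,0,-.12]),2),'wr',np.round(fk(a,P)[2][2],2),'el',np.round(fk(a,P)[2][1],2))
for xf,z in [(-.12,.086),(-.03,.086),(-.03,.19),(-.12,.19)]:
  p,o=pose(xf,0,z); q=inverse_kinematics(p,o); print(np.round(q,2)); print('body',np.round(tool(q,[0,0,-.12]),3),'wr',np.round(fk(q,P)[2][2],3))
E
```

```text
0.3 [-1.12  0.38  2.51  1.68  1.54 -1.31]
0.0 tip [ 0.14 -0.56  0.21] body [ 0.14 -0.56  0.35] wr [ 0.17 -0.55  0.6 ] el [ 0.09 -0.16  0.74]
0.1 tip [ 0.22 -0.48  0.17] body [ 0.19 -0.5   0.31] wr [ 0.19 -0.54  0.56] el [ 0.1  -0.16  0.74]
0.2 tip [ 0.28 -0.4   0.15] body [ 0.24 -0.45  0.28] wr [ 0.2  -0.52  0.52] el [ 0.1  -0.17  0.74]
0.3 tip [ 0.34 -0.33  0.15] body [ 0.28 -0.39  0.27] wr [ 0.21 -0.49  0.48] el [ 0.11 -0.17  0.74]
0.4 tip [ 0.39 -0.26  0.16] body [ 0.32 -0.34  0.26] wr [ 0.22 -0.46  0.45] el [ 0.12 -0.17  0.74]
0.5 tip [ 0.43 -0.2   0.18] body [ 0.35 -0.29  0.26] wr [ 0.22 -0.43  0.41] el [ 0.12 -0.17  0.73]
0.6 tip [ 0.47 -0.16  0.21] body [ 0.37 -0.24  0.27] wr [ 0.22 -0.4   0.39] el [ 0.13 -0.17  0.73]
0.7 tip [ 0.5  -0.12  0.24] body [ 0.39 -0.21  0.28] wr [ 0.22 -0.36  0.36] el [ 0.14 -0.18  0.73]
0.8 tip [ 0.53 -0.1   0.26] body [ 0.4  -0.18  0.29] wr [ 0.21 -0.33  0.34] el [ 0.15 -0.18  0.73]
0.9 tip [ 0.54 -0.09  0.28] body [ 0.41 -0.16  0.29] wr [ 0.2  -0.29  0.32] el [ 0.15 -0.18  0.72]
1.0 tip [ 0.55 -0.09  0.3 ] body [ 0.42 -0.14  0.3 ] wr [ 0.19 -0.25
[... 829 characters left out ...]
-0.35  0.47] el [ 0.1  -0.06  0.76]
0.8 tip [ 0.53 -0.12  0.34] body [ 0.41 -0.19  0.37] wr [ 0.21 -0.31  0.45] el [ 0.1  -0.05  0.76]
0.9 tip [ 0.55 -0.1   0.37] body [ 0.41 -0.16  0.39] wr [ 0.2  -0.28  0.43] el [ 0.09 -0.04  0.76]
1.0 tip [ 0.55 -0.09  0.4 ] body [ 0.42 -0.14  0.4 ] wr [ 0.19 -0.24  0.42] el [ 0.09 -0.02  0.76]
[-1.12  1.15  2.61  1.66  1.64 -2.19]
body [ 0.415 -0.142  0.086] wr [ 0.191 -0.244  0.07 ]
[-0.87  1.03  2.45  1.92  1.69 -1.89]
body [ 0.505 -0.136  0.086] wr [ 0.282 -0.241  0.077]
[-0.87  0.72  2.45  1.94  1.58 -1.6 ]
body [ 0.505 -0.136  0.19 ] wr [ 0.282 -0.242  0.189]
[-1.12  0.79  2.61  1.68  1.6  -1.83]
body [ 0.415 -0.142  0.19 ] wr [ 0.192 -0.248  0.183]
```

Run:
```python
from h import *
gripper_to(0.0)
p=np.array(telemetry.current_ee_pos()); p[2]=.42
r.move_l(p,vel=.3)
r.move_to(*pose(-.12,0,.4)); print(telemetry.current_t(),np.round(telemetry.current_joints(),2))
r.move_l(pose(-.12,0,.2)[0],vel=.2)
snap('scene','s2');snap('top','t2');snap('wrist','w2')
print(telemetry.current_t(),telemetry.current_ee_pos(),pose(-.12,0,.2)[0],telemetry.current_wrist_force(),telemetry.current_opening())
```

```text
5.55 [-1.12  0.09  2.36  1.66  1.5  -0.89]
6.85 [ 0.52883368 -0.10276302  0.2009003 ] [ 0.52887918 -0.10292416  0.2       ] [-0.06046934  0.50240871  0.04788676] 0.0003521512506073835
```

```bash
python3 -c "
import cv2,numpy as np
a=[cv2.imread('pics/%s2.png'%c) for c in 'st']
cv2.imwrite('pics/m2.png',cv2.resize(np.hstack(a),(800,300)))"
```

```text
(no output)
```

View pics/s2.png

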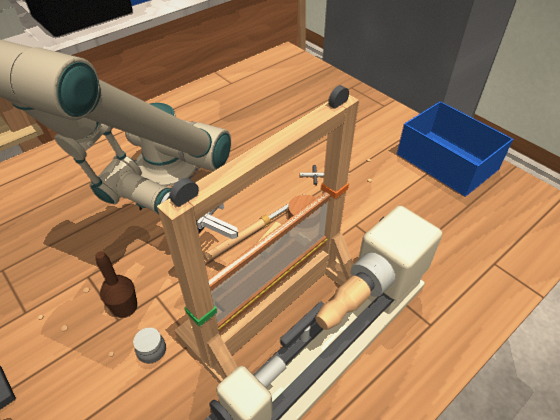

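View pics/w2.png

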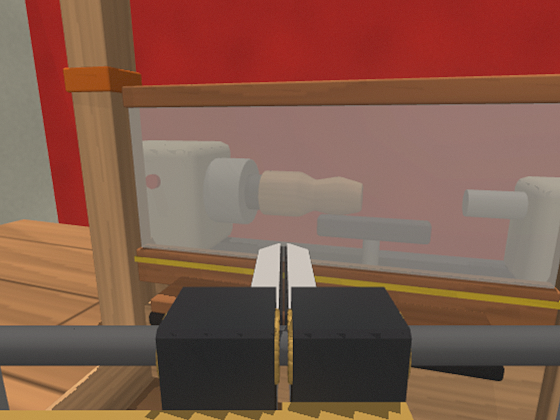

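View pics/t2.png

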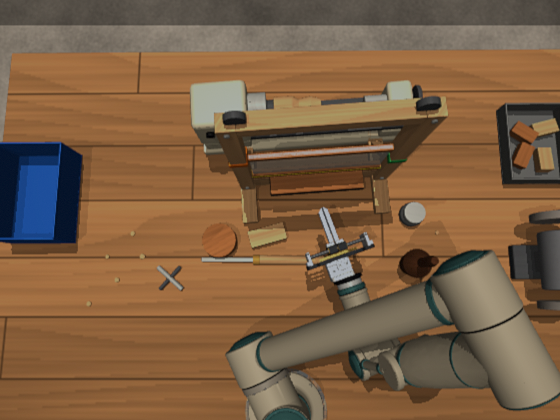

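Run:
```python
from h import *
r.move_l(pose(-.1,0,.2)[0],vel=.15)
print(r.move_l(pose(-.1,0,.086)[0],vel=.12,guard=6))
snap('scene','s3');snap('top','t3');snap('wrist','w3')
print(telemetry.current_t(),telemetry.current_ee_pos(),telemetry.current_wrist_force(),np.round(telemetry.current_joint_efforts(),1))
for c in ['top','wrist']:
  for t in ['lip_edge','level_line','green_band','orange_band']:
    print(c,t,[(np.round(d['at'],3),round(d['score'],2)) for d in models.mark_of(t,c)[:2]])
```

```text
False
8.3833 [ 0.54876886 -0.10140126  0.0868333 ] [ 0.05594422  0.48954457 -1.33394479] [ -0.  -39.5  15.4  -2.7   4.4   0. ]
top lip_edge [(array([ 0.613, -0.088,  0.106]), 0.71)]
top level_line [(array([ 0.671, -0.085,  0.138]), 0.89)]
top green_band [(array([ 0.686, -0.291,  0.237]), 0.47), (array([ 0.671, -0.085,  0.139]), 0.16)]
top orange_band [(array([0.66 , 0.114, 0.304]), 0.43)]
wrist lip_edge [(array([ 0.614, -0.086,  0.107]), 0.89)]
wrist level_line [(array([ 0.671, -0.09 ,  0.145]), 0.93)]
wrist green_band []
wrist orange_band []
```

View pics/w3.png

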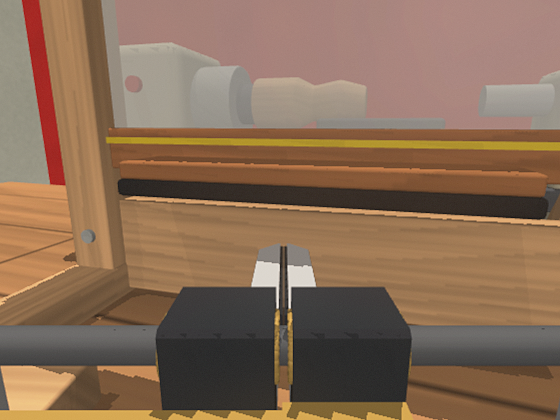

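View pics/s3.png

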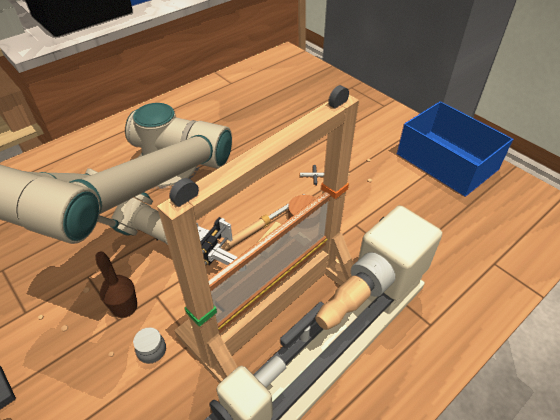

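View pics/t3.png

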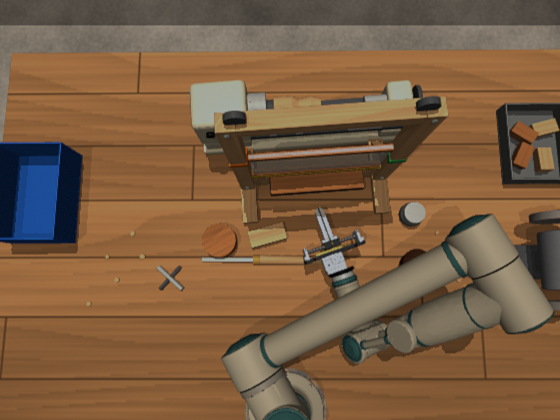

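Wrist view: the black pad (rows ~180–215) sits above my fingertips (285,250), and the yellow line is at row ~145. The path is clear, so I'll slide under the lip and then make contact.

Run:
```python
from h import *
print(r.move_l(pose(-.03,0,.086)[0],vel=.08,guard=4)); r.hold(.2)
print(telemetry.current_t(),telemetry.current_ee_pos(),telemetry.current_wrist_force())
print(r.move_l(pose(-.03,0,.11)[0],vel=.015,guard=2))
print(telemetry.current_t(),telemetry.current_ee_pos(),telemetry.current_wrist_force())
snap('wrist','w4')
for c in ['wrist']:
  for t in ['lip_edge','level_line']:
    print(c,t,[(np.round(d['at'],3),round(d['score'],2)) for d in models.mark_of(t,c)[:2]])
```

```text
False
10.0083 [ 0.61840427 -0.09688963  0.085855  ] [-0.1352154  -0.20879086  0.27659413]
True
10.9083 [ 0.61871096 -0.09652156  0.0975713 ] [ 0.16340635 -0.02121127  0.02152106]
wrist lip_edge [(array([ 0.611, -0.088,  0.108]), 0.82)]
wrist level_line [(array([ 0.67 , -0.091,  0.144]), 0.92)]
```

View pics/w4.png

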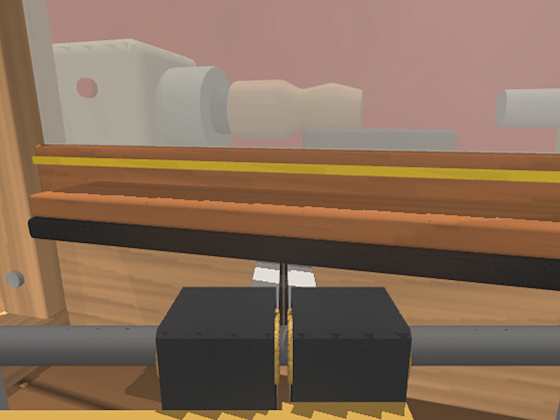

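Run:
```python
from h import *
print(r.move_l(pose(-.03,0,.183)[0],vel=.04,guard=15)); r.hold(.3)
print(telemetry.current_t(),telemetry.current_ee_pos(),telemetry.current_wrist_force())
for c in ['scene','top','wrist']:
  im=snap(c,c[0]+'5')
  for t in ['lip_edge','level_line','green_band']:
    print(c,t,[(np.round(d['at'],4),round(d['score'],2)) for d in models.mark_of(t,c)[:2]])
a=cv2.imread('pics/s5.png'); cv2.imwrite('pics/s5c.png',cv2.resize(a[160:360,170:370],None,fx=3,fy=3,interpolation=cv2.INTER_NEAREST))
```

```text
False
13.6583 [ 0.61865535 -0.09658825  0.18300186] [ 2.34259636 -1.92785797 -3.12336752]
scene lip_edge []
scene level_line [(array([ 0.6707, -0.0868,  0.2274]), 0.83)]
scene green_band [(array([ 0.6896, -0.2836,  0.237 ]), 0.79)]
top lip_edge [(array([ 0.6125, -0.0929,  0.193 ]), 0.94), (array([ 5.595e-01, -3.828e-01,  5.000e-04]), 0.39)]
top level_line [(array([ 0.6717, -0.0843,  0.2248]), 0.78)]
top green_band [(array([ 0.4293,  0.0167, -0.002 ]), 0.56)]
wrist lip_edge [(array([ 0.6121, -0.0859,  0.1944]), 0.89)]
wrist level_line []
wrist green_band []
```

View pics/s5c.png

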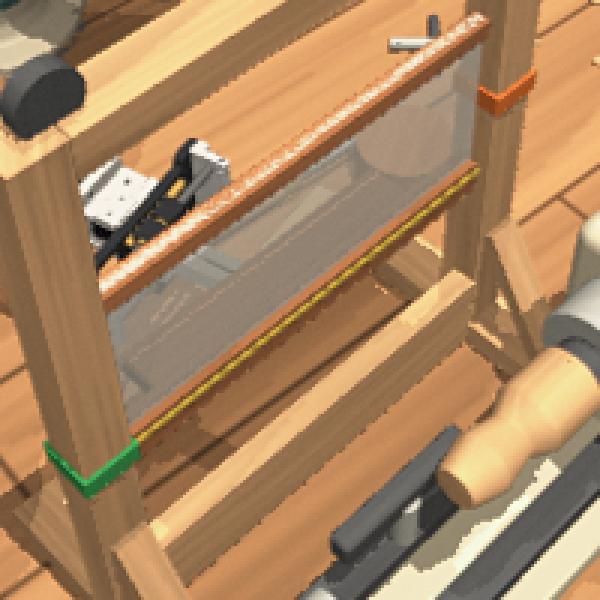

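View pics/w5.png

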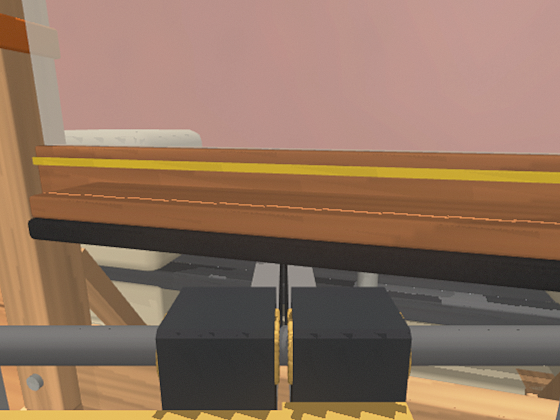

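```bash
cat > band.py <<'E'
from h import *
from scipy.optimize import minimize
k=vision.get_calibration('scene'); w,x,y,z=k['orientation']; Rc=R.from_quat([x,y,z,w]).as_matrix(); pc=np.array(k['position'])
def proj(p):
    c=(np.atleast_2d(p)-pc)@Rc; return np.c_[k['fx']*c[:,0]/c[:,2]+k['cx'],k['fy']*c[:,1]/c[:,2]+k['cy']]
def box(c,h): return np.array([c+FX*a*.023+FY*b*.023+np.array([0,0,h*s]) for a in(-1,1) for b in(-1,1) for s in(-1,1)])
# visible silhouette: hull of rear + inner + (top hidden by post); use rear and inner(+y) or outer faces
if __name__=='__main__':
  F=4
  for f in ['scene1','s2','s5']:
    im=cv2.imread(f'pics/{f}.png'); hsv=cv2.cvtColor(im,cv2.COLOR_BGR2HSV)
    hm=cv2.inRange(hsv,(50,120,60),(80,255,255)); hm[:280]=0;hm[340:]=0;hm[:,:170]=0;hm[:,240:]=0
    ye=cv2.inRange(hsv,(22,140,90),(32,255,255))
    g=cv2.resize((hm>0).astype(np.float32),None,fx=F,fy=F,interpolation=cv2.INTER_NEAREST)
    def rend(c):
        b=box(c,.01); img=np.zeros(g.shape,np.float32)
        # faces: vertices index a,b,s -> 4a+2b+s ; rear a=1, inner b=1, outer b=0
        for face in [[4,5,7,6],[2,3,7,6],[0,1,5,4]]:
            vis=b[face].mean(0)-c
            if vis@(pc-b[face].mean(0))>0:
                cv2.fillPoly(img,[np.round((proj(b[face])+.5)*F).astype(int)],1)
        return img
    cost=lambda c:np.abs(rend(np.array(c))-g).sum()
    c0=np.array([.688,-.286,.2375])
    best=minimize(cost,c0,method='Nelder-Mead',options=dict(initial_simplex=c0+np.array([[0,0,0],[.01,0,0],[0,.01,0],[0,0,.01]]),xatol=1e-5))
    bz=min((cost([c0[0],c0[1],zz]),zz) for zz in np.arange(.225,.25,.0005))
    print(f,'band',np.round(best.x,4),best.fun/F**2,'z at fixed xy',bz, 'px',(hm>0).sum())
    # yellow line: z by column
    ys,xs=np.nonzero(ye[:, :]); 
    for xr in [0.0,.009,.012,.015]:
        A=[]
        for u,v in zip(xs,ys):
            if not(210<u<330 and 200<v<330): continue
            d=Rc@np.array([(u-k['cx'])/k['fx'],(v-k['cy'])/k['fy'],1]); t=((C+FX*xr-pc)@FX)/(d@FX); P=pc+t*d
            A.append(P)
        A=np.array(A); m=np.abs((A-C)@FY)<.18; zz=A[m,2]; print('  xr',xr,len(zz),np.round(np.median(zz),4),np.round(np.percentile(zz,[5,95]),3))
E
python3 band.py
```

```text
scene1 band [ 0.6873 -0.2849  0.2439] 38.625 z at fixed xy (np.float32(674.0), np.float64(0.24650000000000002)) px 178
  xr 0.0 128 0.1209 [0.119 0.123]
  xr 0.009 132 0.1392 [0.137 0.142]
  xr 0.012 132 0.1453 [0.143 0.148]
  xr 0.015 132 0.1515 [0.149 0.154]
s2 band [ 0.6872 -0.2851  0.2441] 35.9375 z at fixed xy (np.float32(618.0), np.float64(0.24650000000000002)) px 175
  xr 0.0 130 0.1209 [0.119 0.123]
  xr 0.009 134 0.1393 [0.137 0.142]
  xr 0.012 135 0.1454 [0.143 0.148]
  xr 0.015 135 0.1515 [0.149 0.154]
s5 band [ 0.6876 -0.2851  0.2445] 38.625 z at fixed xy (np.float32(670.0), np.float64(0.24650000000000002)) px 178
  xr 0.0 159 0.2084 [0.206 0.211]
  xr 0.009 163 0.225 [0.223 0.227]
  xr 0.012 163 0.2305 [0.228 0.233]
  xr 0.015 163 0.2361 [0.234 0.238]
```

Network marks put the band at about z 0.2375, but the scene-camera fit gives 0.244 and is poorly conditioned. The window still sits below target, so I'll back out and get a level look with the wrist camera at the line and green band together.

Run:
```python
from h import *
k=vision.get_calibration('wrist'); print(k['fx'],k['cx'],k['cy'],np.round(k['position'],3))
w,x,y,z=k['orientation']; Rc=R.from_quat([x,y,z,w]).as_matrix(); print(np.round(Rc[:,2],3), np.round(Rc[:,1],3))
w,x,y,z=telemetry.current_tool_rot(); Rt=R.from_quat([x,y,z,w]).as_matrix()
tc=Rt.T@(np.array(k['position'])-telemetry.current_ee_pos()); Rtc=Rt.T@Rc
for psi in [5,10,15]:
 for yf in [-.04,-.06,-.08,-.1]:
  for xf in [-.1,-.13,-.16]:
   p,q=tip2(xf,yf,.175,0,np.radians(psi),-1)
   j=inverse_kinematics(p,q)
   M=R.from_quat([q[1],q[2],q[3],q[0]]).as_matrix(); cp=p+M@tc; Rn=M@Rtc
   o=[]
   for P in [C+FX*-.023+FY*-.177+[0,0,.24],C+FX*-.023+FY*-.223+[0,0,.24]]:
     c=(P-cp)@Rn; o.append(np.round([k['fx']*c[0]/c[2]+k['cx'],k['fy']*c[1]/c[2]+k['cy']]))
   print(psi,yf,xf,j is not None,o)
```

```text
364.7092389040369 283.1262364280144 213.90100111635724 [ 0.473 -0.146  0.252]
[ 0.917  0.316 -0.243] [-0.23  -0.078 -0.97 ]
5 -0.04 -0.1 True [array([504., 129.]), array([579., 129.])]
5 -0.04 -0.13 False [array([483., 129.]), array([550., 129.])]
5 -0.04 -0.16 False [array([467., 128.]), array([526., 128.])]
5 -0.06 -0.1 True [array([472., 129.]), array([546., 129.])]
5 -0.06 -0.13 True [array([455., 129.]), array([521., 129.])]
5 -0.06 -0.16 False [array([441., 128.]), array([500., 128.])]
5 -0.08 -0.1 True [array([440., 129.]), array([513., 129.])]
5 -0.08 -0.13 True [array([427., 129.]), array([492., 129.])]
5 -0.08 -0.16 True [array([416., 128.]), array([474., 128.])]
5 -0.1 -0.1 True [array([409., 129.]), array([481., 129.])]
5 -0.1 -0.13 True [array([399., 129.]), array([463., 129.])]
5 -0.1 -0.16 True [array([391., 128.]), array([449., 128.])]
10 -0.04 -0.1 True [array([524., 130.]), array([609., 130.])]
10 -0.04 -0.13 True [array([504., 129.]), array([578., 129.])]
10 -0.04 -0.16 True [array([489., 128.]), array([554., 128.])]
10 -0.06 -0.1 True [array([489., 129.]), array([
[... 561 characters left out ...]
641., 130.])]
15 -0.04 -0.13 True [array([526., 129.]), array([609., 129.])]
15 -0.04 -0.16 True [array([511., 128.]), array([585., 129.])]
15 -0.06 -0.1 True [array([507., 130.]), array([598., 130.])]
15 -0.06 -0.13 True [array([493., 129.]), array([572., 129.])]
15 -0.06 -0.16 True [array([482., 128.]), array([552., 129.])]
15 -0.08 -0.1 True [array([470., 130.]), array([557., 130.])]
15 -0.08 -0.13 True [array([460., 129.]), array([537., 129.])]
15 -0.08 -0.16 True [array([453., 128.]), array([521., 129.])]
15 -0.1 -0.1 True [array([435., 130.]), array([518., 130.])]
15 -0.1 -0.13 True [array([429., 129.]), array([503., 129.])]
15 -0.1 -0.16 True [array([425., 128.]), array([490., 128.])]
```

```bash
cat > look.py <<'E'
from h import *
import sys
def look(tag):
    z=telemetry.current_ee_pos()[2]
    r.move_l(pose(-.03,0,z-.010)[0],vel=.04)
    r.move_l(pose(-.1,0,.175)[0],vel=.1)
    p,q=tip2(-.1,-.05,.175,0,np.radians(10),-1)
    r.move_l(p,rot=q,vel=.1); r.hold(.3)
    k=vision.get_calibration('wrist'); im=vision.snapshot('wrist'); cv2.imwrite(f'pics/{tag}.png',im[:,:,::-1])
    print('t',telemetry.current_t())
    for t in ['level_line','green_band','lip_edge']: print(t,[(np.round(d['at'],4),round(d['score'],2)) for d in models.mark_of(t,'wrist')[:2]])
    w,x,y,zz=k['orientation']; Rc=R.from_quat([x,y,zz,w]).as_matrix(); pc=np.array(k['position'])
    hsv=cv2.cvtColor(im,cv2.COLOR_RGB2HSV)
    G=cv2.inRange(hsv,(50,110,40),(85,255,255)); Y=cv2.inRange(hsv,(22,150,90),(32,255,255))
    def hit(u,v,xp):
        d=Rc@np.array([(u-k['cx'])/k['fx'],(v-k['cy'])/k['fy'],1]); return pc+d*(((C+FX*xp-pc)@FX)/(d@FX))
    def cols(M,xp,u0,u1,mn,mx):
        o=[]
        for u in range(u0,u1):
            v=np.nonzero(M[60:250,u])[0]+60
            if len(v)>=mn and np.ptp(v)<mx:
                a=hit(u,v.min()-.5,xp)[2]; b=hit(u,v.max()+.5,xp)[2]; o.append((a,b,(a+b)/2))
        return len(o),np.round(np.median(o,axis=0),4) if o else None
    print('green (front face)',cols(G,-.023,490,560,8,60))
    for xp in (0,-.012): print('yellow',xp,cols(Y,xp,300,500,2,14))
if __name__=='__main__': look(sys.argv[1])
E
python3 look.py w6
```

```text
t 16.4833
level_line [(array([ 0.6712, -0.084 ,  0.2312]), 0.6)]
green_band [(array([ 0.6906, -0.2864,  0.2362]), 0.61)]
lip_edge [(array([ 0.6115, -0.0857,  0.1938]), 0.8)]
green (front face) (64, array([0.2471, 0.2279, 0.2375]))
yellow 0 (199, array([0.2295, 0.2246, 0.227 ]))
yellow -0.012 (199, array([0.2301, 0.2254, 0.2278]))
```

View pics/w6.png

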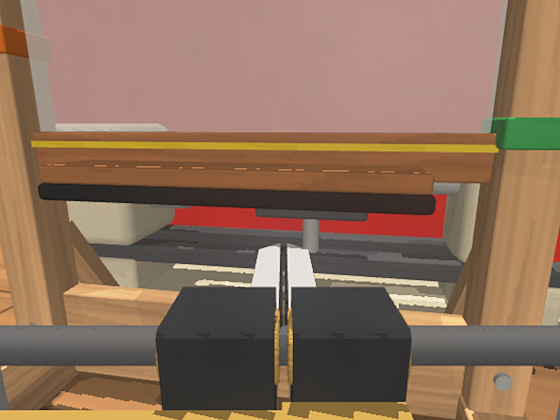

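The wrist view is clear: green band at (530,133) has its middle at z = 0.2375, and the yellow line at row ~147 is at z ≈ 0.2277. It needs about 9.8 mm more.

Run:
```python
from h import *
p,q=pose(-.1,0,.175); r.move_l(p,rot=q,vel=.1)
print(r.move_l(pose(-.03,0,.174)[0],vel=.08,guard=4))
print(r.move_l(pose(-.03,0,.193)[0],vel=.025,guard=15)); r.hold(.4)
print(telemetry.current_t(),telemetry.current_ee_pos(),telemetry.current_wrist_force())
from look import look
look('w7')
snap('scene','s7');snap('top','t7')
```

```text
False
False
19.5917 [ 0.61873762 -0.09656184  0.19317588] [-0.82741653 -1.64608948 -0.90424838]
t 21.8167
level_line [(array([ 0.6719, -0.0889,  0.2419]), 0.67)]
green_band [(array([ 0.686 , -0.283 ,  0.2361]), 0.82)]
lip_edge [(array([ 0.6129, -0.088 ,  0.2049]), 0.95)]
green (front face) (64, array([0.2471, 0.2279, 0.2375]))
yellow 0 (198, array([0.2401, 0.2352, 0.2376]))
yellow -0.012 (198, array([0.2403, 0.2355, 0.2379]))
```

View pics/w7.png

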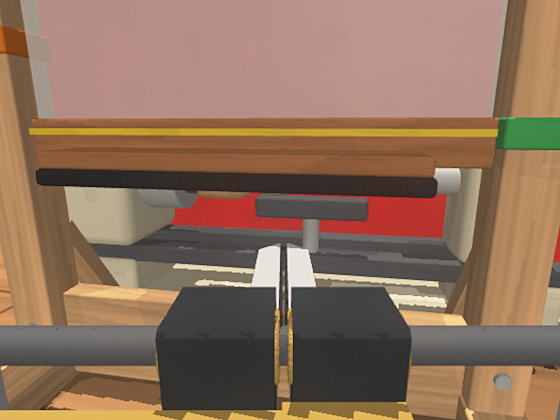

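View pics/t7.png

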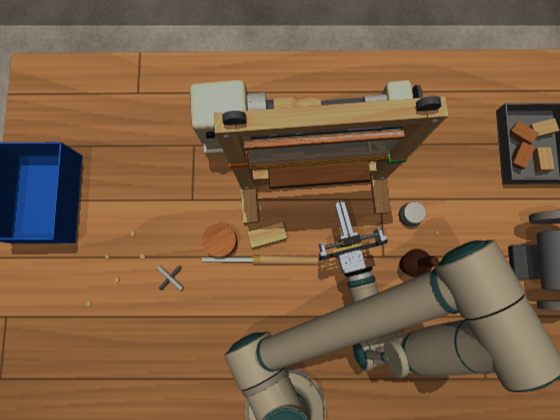

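The line is level with the middle of the green band (rows 132 and 133), and everything else is where it was. I'll move clear and hand in.

Run:
```python
from h import *
p,q=pose(-.12,0,.175); r.move_l(p,rot=q,vel=.1)
r.move_l(pose(-.12,0,.33)[0],vel=.15); r.hold(.3)
print(telemetry.current_wrist_force())
snap('scene','s8'); snap('top','t8')
for t in ['level_line','mallet','gouge','offcut','wax_tin','bowl_blank','chuck_key']:
    print(t,[(np.round(d['at'],3),round(d['score'],2)) for d in models.mark_of(t,'scene')[:1]])
r.sign_off(); print(telemetry.current_t())
```

```text
[ 0.06600117 -0.34330088 -0.28340564]
level_line [(array([ 0.672, -0.084,  0.239]), 0.93)]
mallet [(array([ 0.416, -0.372,  0.001]), 0.57)]
gouge [(array([0.661, 0.111, 0.307]), 0.45)]
offcut [(array([ 0.562, -0.38 ,  0.   ]), 0.57)]
wax_tin [(array([ 0.564, -0.381, -0.   ]), 0.97)]
bowl_blank [(array([ 0.417, -0.372,  0.002]), 0.61)]
chuck_key [(array([ 0.377,  0.343, -0.001]), 0.43)]
the job is handed in; nothing more can be done
the job is handed in; nothing more can be done
```

View pics/s8.png

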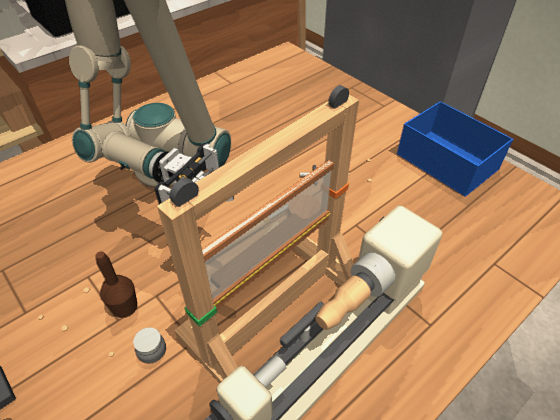

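I pushed the window up from beneath its lip with the closed fingertips, without gripping it. I did this in two lifts, backing out after the first to measure, then moved clear and handed the job in at about 24 s.

- **Height:** my last wrist-camera measurement, taken after letting go, put the yellow line at z ≈ 0.2378 m and the middle of the green band at 0.2375 m. The networks disagreed somewhat: their wrist-camera marks were 0.242 m for the line and 0.236 m for the band. From the scene camera they gave 0.239 m for the line after I had moved clear. An earlier fit of the band in the scene camera gave 0.244 m; I discounted it because that steep view fixes height poorly.
- **Contact:** the wrist force was about 0.5 N (near zero) once clear.
- **Other things on the bench:** the mallet, wax jar and chuck key were found where they started. In that last check the networks misreported the gouge, offcut and bowl blank, giving positions that belong to other objects. In the overhead picture taken after the final lift, those three look unmoved.

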